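# Lock the deburring jig's hold-down bar with its quarter-turn stud

## Robot

A 7-joint arm with a two-finger parallel gripper is mounted at the origin on the work surface; the furniture and walls round the work are solid. World frame = base frame: x ahead of the robot, y to its left, z up, the work surface at z = 0. Lengths are in m, angles in rad, forces in N, time in s.
With the tool pointing down it reaches from about 0.4 to 0.85 m from the base axis. Payload 4.5 kg.
Tool frame: the origin (TCP) lies between the finger pads; the fingertips stand 19 mm ahead of it and the grasp point (between the pads) is the TCP (r.nose_length is the distance from the TCP to the fingertips, in m); z points along the fingers, x is the direction in which the jaws open and shut, and the axes are right-handed (so a half turn about z gives the same grasp; the last joint's range is limited). The gripper opens to 88 mm and grips with 3 to 60 N. Pads are 18 mm wide; open, the fingers measure 123 mm over their backs; the gripper's body (75 mm by 187 mm) begins 45 mm behind the grasp point.
Start: joints at [1.29, 0.689, -0.195, 1.565, 0.157, 0.902, -0.215], TCP at [0.194, -0.594, 0.258] pointing down, gripper open.
Joint ranges: [-3.01, 3.01], [-0.46, 2.08], [-1.47, 1.51], [0.13, 2.56], [-1, 4.14], [0.04, 2.09], [-2.66, 2.66]. Speed limits (rad/s): [2.57, 2.57, 3.14, 3.14, 3.14, 3.14, 3.14].

## Interface

Orientations are given as a unit quaternion [x, y, z, w].
In Python, from plant import get_state, vision, r gives the robot as it stands.
- The arm moves only by the tool play_rows, never from a script. Its argument "deltas" is a list that holds one entry, the list of rows, each a list of 7 numbers: the gripper command: -1 is fully open, 1 is shut, values between are in proportion, then the shift along the tool's x, y, z normalised to -1 to 1, where 1 is 300 mm, then the turn, a rotation vector about the tool's x, y, z normalised to -1 to 1, where 1 is pi rad. A call has 1 to 5 rows; each row is the pose to reach, as a shift and turn from the pose measured when the call began, along the tool's axes at that moment, turning the shorter way round; what a row does not reach only later rows make up. A row lasts 1/8 s, in which the tool goes at most 62.5 mm and 10.7 degrees, less where a joint would pass 70% of its speed; a pose out of reach is approached as far as the arm can. A call with a number of a shift or a turn outside -1 to 1 is refused whole. A call with a gripper value outside its range is refused whole. The fingers move at their own pace and stop on an object; "force" is the grip in N (left out, the last holds). Time passes only in rows, so rows that repeat a pose let the fingers close. It gives the time, the measured TCP pose, the force and the opening at its end, in the units of the state.
- get_state(): the state, without advancing time (a new reading comes with each control period).
- vision.snapshot(name): name is "scene" or "top" or "wrist"; returns the picture (400x640x3 uint8, red, green, blue); there is no depth.
- vision.camera_model(name): a dict with "vfov" (degrees; the focal length in pixels is half the picture's height over the tangent of half this angle, whatever the lens; pixels are square), "cx", "cy" (the principal point, pixels), "world_to_cam" (4x4, takes a point from world to camera coordinates). Camera axes: x right, y up, looking along -z (the intrinsics and any distortion apply to the point x, -y, -z); pixel columns grow to the right and rows downward; lengths in m; the calibration is good to about 2 mm. A picture is of the moment at which its call begins: read the wrist's pose just before it. camera_model takes no time and is no camera call; for the wrist camera it gives the pose at the moment of the call.
- r.finish_job(): hands the job in, once; it reports no verdict.
The state is a dict: "clock": time; "q": joint angles; "qd": joint speeds; "joint_torque": joint torques, N m; "tool_pos": TCP position; "eef_rot": TCP orientation; "contact_force": force on the tool from outside, world axes, zero at the start; "moment": the same for the moment, N m; "opening": opening from 0.0 (shut) to 1.0 (fully open).
Only numpy, scipy, OpenCV 4.12 (cv2) and the standard library are available. Lean on these libraries where they do the work, as an engineer would, in place of code of your own. Each camera call takes 0.05 s, during which the arm holds its last target.

## Task

Swing the jig's hold-down bar home over the steel strip, then press its quarter-turn stud down into the catch until you feel the leaf spring at the bottom, and turn the black wing a quarter turn clockwise so that it is caught and stays down by itself. Work by feel and never force the stud, neither pressing nor turning; leave the strip in its nest and the other things on the table where they are, and let go at the end.

Things in the scene. Friction and masses are not known exactly. Their poses are not given: they have to be found in the camera images.
- jig: jig screwed to the table: dark steel base plate 170x170x10 mm; origin at the centre of its underside, z up. In its frame the strip's nest is at the centre (strip along x), the bar's pivot at (0, 55) mm and the blue catch block at (0, -55) mm. A steel stop pin, 10 mm thick and with its top 52 mm above the table,, stands on the +x side of the closed bar
- pivot_post: steel post that carries the bar, the plunger and the stud; fixed on the jig at (0, 55) mm of the jig's frame, same axes as the jig; origin at table height on the pivot axis
- bar_pivot (a point): point on the bar's vertical pivot axis, at the bar's underside, 42 mm above the table; axes as the jig's
- bar (a joint): angle of the flat aluminium hold-down bar (26 mm wide, top 52 mm above the table) about its pivot, rad. 0: home against its stop, the stud over the catch block, 110 mm from the pivot towards the jig's -y. Grows as the bar opens, clockwise from above (to the jig's -x), to 1.35. Moves with about 0.5 N at the stud; stays where left
- plunger (a joint): how far the stud is pressed down, m: 0 up, at most 0.034. A light spring holds it up (3 N, rising 0.15 N per mm). Let go after the full quarter turn, it springs up 2 to 3 mm into a notch and stays 15.5 to 28.5 mm down; let go uncaught, it springs right up
- stud (a joint): turn of the stud, rad: 0 wing in line with the bar, grows clockwise seen from above, stopped at 1.62; the notch is at 1.57 (play 0.1 each way). The stud is keyed and can hardly turn until it is pressed past the catch's lips: turned too early it jams with high force; pressed enough, it turns lightly
- wing_grip (a point): grip point on the stud's axis in the black upright wing with a white line on top: wing 34 mm long (along this point's y), 10 mm thick (along this point's x), 34 mm tall from 22 mm below this point to 12 mm above it. With the stud up this point is 120 mm above the table
- strip: brown steel strip with a hole, 118x36x6 mm, loose in its shallow nest on the jig; origin at the centre of its underside, x along its length
- coffee_mug: white mug, 92x126x95 mm, origin at the underside; bystander
- paint_marker: white and red marker, 138x19x16 mm, lying; bystander
- catch_mouth (a point): centre of the mouth of the slot in the top of the blue catch block (44x42 mm, 40.5 mm high); slot 8 mm wide along the jig's y. Hidden depth of the catch, differs by 13 mm from start to start: 17 to 30 mm down the stud meets a stiff leaf spring, a sudden rise of 15 N per mm; pressed against it with 9 to 14 N it is clear of the catch's lips and turns; 20 N on any part of the catch is too hard
Not all that is in view belongs to the job. Leave any purple look-alike of the jig alone.

How it is judged:
On the way, in this order (a step that is already met when the one before it is completed fails the run):
1. the bar is swung home (value of joint bar below 0.025 rad), for 0.1 s.
2. the stud is pressed into the catch, not yet turned, with the bar home (value of joint plunger above 0.014 m and value of joint stud below 0.5 rad and value of joint bar below 0.03 rad), for 0.05 s.
At the end, for the whole second after the job is handed in: the bar is home (within 0.03 rad), the stud is turned a quarter turn (more than 1.40 rad) and stays down in its catch by itself (more than 13 mm), and the strip rests in its nest (within 6 mm of the jig's centre, raised less than 3 mm) (value of joint bar below 0.03 rad and value of joint stud above 1.4 rad and value of joint plunger above 0.013 m and z of strip in the frame of jig below 0.013 m and horizontal distance between strip and jig below 0.006 m and linear speed of strip below 0.02 m/s); the robot touches nothing.
It fails at once if the stud is forced against the catch, pressing or turning, with more than 20 N (contact force between pivot_post and jig above 20 N).
It fails at once if the strip is knocked out of its nest (z of strip in the frame of jig above 0.018 m or horizontal distance between strip and jig above 0.015 m).
It fails at once if a bystander is moved by more than 3 cm (distance of any of coffee_mug, paint_marker from where it was at the start of the episode above 0.03 m).
It also fails if it takes over 46 s, if anything falls off the work surface, if the arm or the gripper's body presses on something with over 40 N, if the wrist force passes 120 N, or if a joint passes its speed limit or range.

## Working session

There is one attempt and no reset: what is moved stays moved. The work goes in short steps, Python scripts to look and compute and a tool call to move; the robot and the scene stay as the last step left them, time stands still between calls to the robot, and variables do not carry over. Pictures are saved under pics/ and viewed, and the job is handed in when it is done.

Besides the shell and the picture viewer there is one more tool, called after "Request:" as name([rows], argument=value, ...), one row to a line, values as JSON. play_rows: Moves the arm, as the interface text tells. Scaled input: -1 to 1 covers 300 mm each way for a shift and pi rad each way for a turn. Its arguments: {"type":"object","properties":{"deltas":{"type":"array"},"force":{"type":"number"}},"required":["deltas"]}

```bash
ls; mkdir -p pics; python3 - <<'E'
from plant import get_state, vision, r
import cv2,json
s=get_state();print(s)
for n in ("scene","top","wrist"):
    m=vision.camera_model(n);print(n,m)
    cv2.imwrite(f"pics/{n}0.png",vision.snapshot(n)[:,:,::-1])
E
```

```text
pics
{'clock': 0.0, 'q': array([ 1.28983997,  0.68996551, -0.19448949,  1.56631935,  0.15728855,
        0.90246073, -0.21509002]), 'qd': array([ 8.40814913e-04, -3.89250592e-04, -2.61960390e-04,  9.90567208e-04,
       -5.26256521e-04, -1.01540562e-05,  1.09907556e-03]), 'joint_torque': array([-1.67364860e-04, -5.27572238e+01, -1.26748469e+00, -1.53427953e+01,
       -5.27760526e-02,  6.60628342e-03,  1.91449913e-04]), 'tool_pos': array([ 0.1932606 , -0.59376596,  0.25692746]), 'eef_rot': array([ 8.09211318e-01, -5.87517033e-01, -7.50386394e-04, -4.64278599e-04]), 'contact_force': array([-0.06413615, -0.56453222, -0.30232645]), 'moment': array([-0.07003518, -0.03323766, -0.03727044]), 'opening': 1.0012883412615288}
scene {'vfov': 49.74922615163558, 'cx': 318.74689316607805, 'cy': 195.4634411975745, 'world_to_cam': array([[-0.6443382 , -0.76473437,  0.00310274,  0.41792221],
       [ 0.57116014, -0.47853351,  0.66691962, -0.26993385],
       [-0.50853159,  0.43149395,  0.74512321, -0.95891731],
       [ 0.        ,  0.        ,  0.        ,  1.        ]])}
top {'vfov': 55.380071432091334, 'cx': 324.2683979452481, 'cy': 199.38467954394415, 'world_to_cam': array([[-0.02325295, -0.99968556, -0.00938568,  0.16241607],
       [ 0.98984573, -0.02433892,  0.14004658, -0.48044542],
       [-0.14023098, -0.00603388,  0.99010043, -0.86516926],
       [ 0.        ,  0.        ,  0.        ,  1.        ]])}
wrist {'vfov': 62.6648789865553, 'cx': 314.76300899375815, 'cy': 207.08350504637272, 'world_to_cam': array([[ 0.31134619, -0.95029474, -0.00186025, -0.62391868],
       [ 0.91285381,  0.2996223 , -0.27735247,  0.03888226],
       [ 0.26412397,  0.08465449,  0.96076644, -0.38918575],
       [ 0.        ,  0.        ,  0.        ,  1.        ]])}
```

View pics/scene0.png

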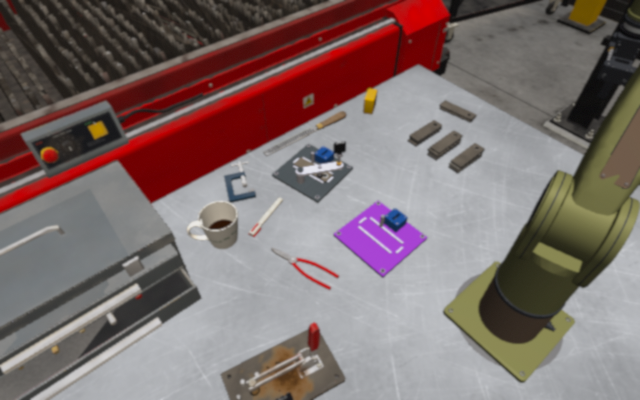

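View pics/top0.png

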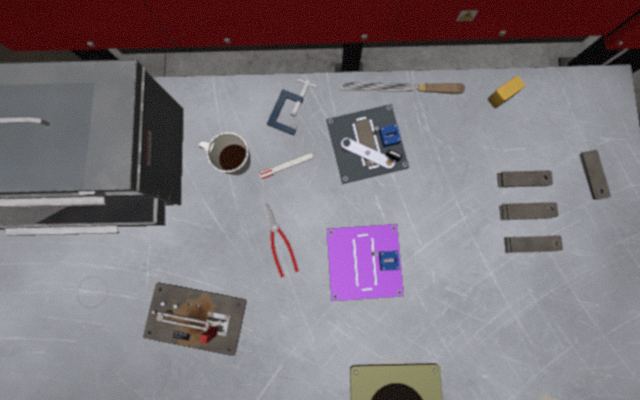

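View pics/wrist0.png

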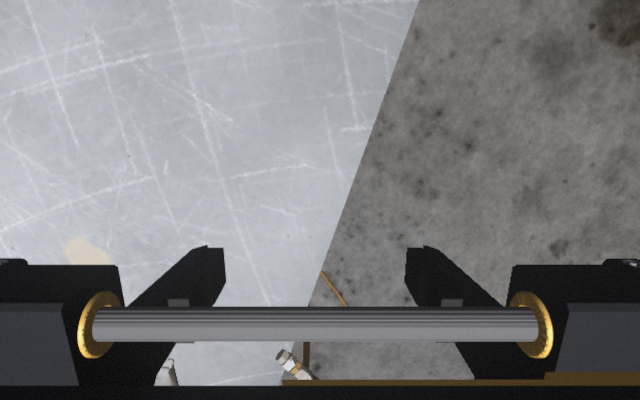

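```bash
cat > h.py <<'E'
import numpy as np
def ray(m,u,v,H=400):
    f=H/2/np.tan(np.radians(m["vfov"]/2)); T=m["world_to_cam"]
    d=np.array([(u-m["cx"])/f,-(v-m["cy"])/f,-1.0]); R=T[:3,:3]
    return -R.T@T[:3,3], R.T@d
def onz(m,u,v,z):
    o,d=ray(m,u,v); return o+d*(z-o[2])/d[2]
def proj(m,p,H=400):
    f=H/2/np.tan(np.radians(m["vfov"]/2)); T=m["world_to_cam"]
    c=T[:3,:3]@np.asarray(p)+T[:3,3]; return np.array([m["cx"]+f*c[0]/-c[2], m["cy"]-f*c[1]/-c[2]])
def tri(a,b):
    (o1,d1),(o2,d2)=a,b
    d1=d1/np.linalg.norm(d1);d2=d2/np.linalg.norm(d2)
    t=np.linalg.lstsq(np.c_[d1,-d2],o2-o1,rcond=None)[0]
    p,q=o1+t[0]*d1,o2+t[1]*d2
    return (p+q)/2,np.linalg.norm(p-q)
E
python3 - <<'E'
import cv2
a=cv2.imread("pics/top0.png")[95:190,320:420];cv2.imwrite("pics/topc.png",cv2.resize(a,None,fx=6,fy=6,interpolation=cv2.INTER_CUBIC))
a=cv2.imread("pics/scene0.png")[130:210,265:365];cv2.imwrite("pics/scenec.png",cv2.resize(a,None,fx=7,fy=7,interpolation=cv2.INTER_CUBIC))
E
```

```text
(no output)
```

View pics/topc.png

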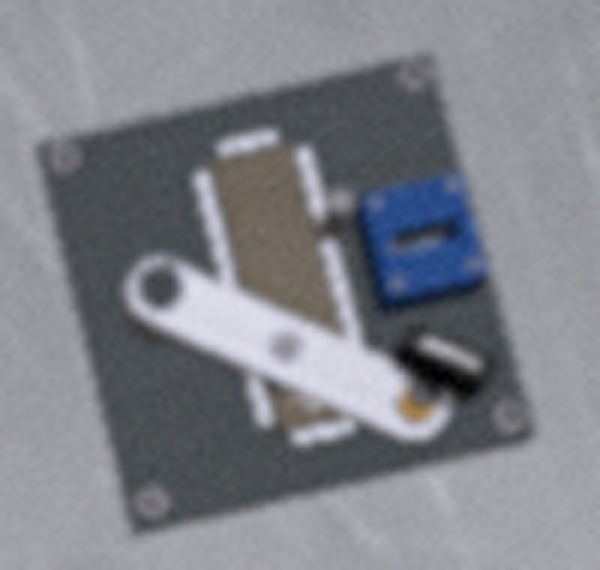

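View pics/scenec.png

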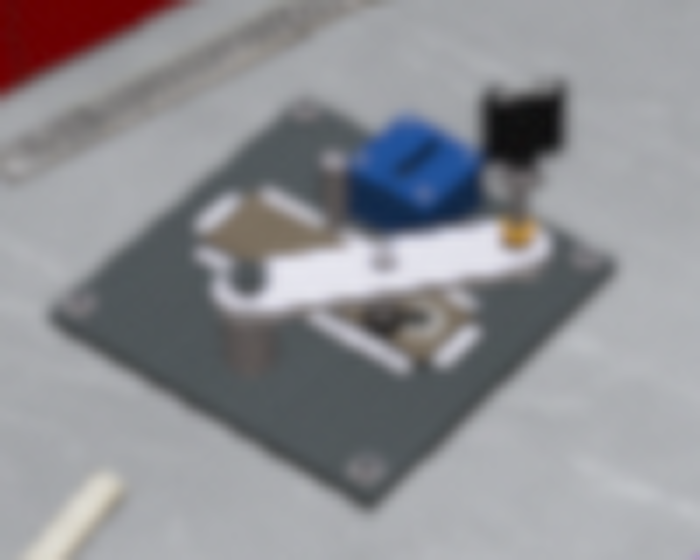

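```bash
python3 - <<'E'
from h import *; from plant import vision,get_state
m=vision.camera_model("top"); ms=vision.camera_model("scene")
g=lambda x,y:(320+(x+.5)/6-.5,95+(y+.5)/6-.5)
gs=lambda x,y:(265+(x+.5)/7-.5,130+(y+.5)/7-.5)
C=[onz(m,*g(*p),0.01)[:2] for p in [(40,145),(432,58),(533,435),(133,533)]]
C2=[onz(ms,*gs(*p),0.01)[:2] for p in [(53,315),(305,98),(615,265),(368,505)]]
for C in (C,C2):
    print(np.round(C,4)); c=np.mean(C,0); print("ctr",c)
    print([np.linalg.norm(C[i]-C[i-1]) for i in range(4)])
    # +y: left
    ydir=(C[0]+C[3]-C[1]-C[2]);print("yaw",np.arctan2(-ydir[0],ydir[1]))
    xd=(C[0]+C[1]-C[2]-C[3]);print("yaw",np.arctan2(xd[1],xd[0]))
print("pivot",onz(m,*g(163,287),.052),onz(ms,*gs(250,278),.052))
print("mouth",onz(m,*g(424,237),.0405),onz(ms,*gs(418,163),.0405))
print("bar stud",onz(m,*g(413,403),.056),onz(ms,*gs(517,232),.056))
W,e=tri(ray(m,*g(449,352)),ray(ms,*gs(525,90)));print("wing top",W,e)
print("wing top z .132",onz(m,*g(449,352),.132),onz(ms,*gs(525,90),.132))
print("wing line ends",onz(m,*g(416,340),.132),onz(m,*g(483,365),.132))
E
```

```text
[[ 0.6911  0.1413]
 [ 0.7247 -0.0235]
 [ 0.5625 -0.057 ]
 [ 0.526   0.1075]]
ctr [0.6260706  0.04208328]
[np.float64(0.1686289535935042), np.float64(0.16823840937895668), np.float64(0.16555593228865192), np.float64(0.16845820249458435)]
yaw 0.20967013969866913
yaw 0.20275144953379484
[[ 0.6861  0.1434]
 [ 0.7236 -0.0204]
 [ 0.5595 -0.0534]
 [ 0.524   0.1107]]
ctr [0.62328397 0.04507861]
[np.float64(0.1653676171060112), np.float64(0.16806791603542393), np.float64(0.16739326223443354), np.float64(0.16789546338799122)]
yaw 0.21878402509182251
yaw 0.19863856107884362
pivot [0.61635722 0.09449357 0.052     ] [0.61709658 0.09355936 0.052     ]
mouth [ 0.63766215 -0.01111134  0.0405    ] [ 0.63471262 -0.00920904  0.0405    ]
bar stud [ 0.56612944 -0.0009301   0.056     ] [ 0.56583826 -0.00197639  0.056     ]
wing top [ 0.56637188 -0.00236206  0.13024698] 0.0007333560960548249
wing top z .132 [ 0.56618698 -0.00179288  0.132     ] [ 0.56463502 -0.0011969   0.132     ]
wing line ends [0.57087784 0.00972372 0.132     ] [ 0.56113063 -0.01362512  0.132     ]
```

```bash
cat >> h.py <<'E'
from scipy.spatial.transform import Rotation as Ro
def rows(pos,yaw,st):
    R0=Ro.from_quat(st["eef_rot"]); 
    c,s=np.cos(yaw),np.sin(yaw)
    R1=Ro.from_matrix(np.array([[c,s,0],[s,-c,0],[0,0,-1.]]))
    d=R0.inv().apply(np.asarray(pos)-st["tool_pos"])/0.3
    w=(R0.inv()*R1).as_rotvec()/np.pi
    return np.round(d,4),np.round(w,4)
def yaw(st):
    x=Ro.from_quat(st["eef_rot"]).as_matrix()[:,0]; return np.arctan2(x[1],x[0])
E
python3 - <<'E'
from h import *; from plant import get_state
s=get_state();print(yaw(s),s["clock"])
print(rows((.39,-.29,.24),-.85,s)); print(rows((.566,-.002,.2),-.459,s))
E
```

```text
-1.255967109674566 0.15
(array([-0.76  , -0.937 ,  0.0579]), array([-1.000e-04,  5.000e-04, -1.292e-01]))
(array([-1.491 , -1.7921,  0.1922]), array([-1.000e-04,  4.000e-04, -2.537e-01]))
```

Request:
play_rows([
  [[-1,-0.15,-0.187,0.01,0,0,-0.026],[-1,-0.3,-0.375,0.02,0,0,-0.052],[-1,-0.45,-0.56,0.03,0,0,-0.078],[-1,-0.6,-0.75,0.04,0,0,-0.104],[-1,-0.76,-0.937,0.055,0,0,-0.129]],
])

```text
clock: 0.78
tool_pos: [0.3644, -0.3308, 0.2436]
eef_rot: [0.911, -0.412, -0.0, -0.001]
contact_force: [1.0, -1.0, 0.4]
opening: 1.004
```

```bash
python3 - <<'E'
from h import *; from plant import get_state
s=get_state();print(yaw(s),s["clock"],s["tool_pos"],s["q"])
print(rows((.566,-.002,.2),-.459,s))
E
```

```text
-0.8483148472819457 0.775 [ 0.3644213  -0.33075177  0.24355655] [ 0.82504764  0.54744427 -0.28070784  1.97074001  0.23729897  0.65516218
 -0.45420191]
(array([-0.3776, -1.2286,  0.1465]), array([-0.0003,  0.0002, -0.1239]))
```

Request:
play_rows([
  [[-1,-0.06,-0.2,0.02,0,0,-0.025],[-1,-0.12,-0.4,0.04,0,0,-0.05],[-1,-0.18,-0.6,0.06,0,0,-0.075],[-1,-0.25,-0.8,0.08,0,0,-0.1],[-1,-0.31,-1,0.1,0,0,-0.124]],
])

```text
clock: 1.4
tool_pos: [0.526, -0.0651, 0.214]
eef_rot: [0.974, -0.226, -0.0, -0.0]
contact_force: [1.5, -1.4, 1.3]
opening: 1.002
```

```bash
python3 - <<'E'
from h import *; from plant import get_state
s=get_state();print(yaw(s),s["clock"],s["tool_pos"],s["q"])
print(rows((.566,-.002,.2),-.459,s))
E
```

```text
-0.4562930745997105 1.4 [ 0.52603048 -0.06506643  0.21404661] [ 0.23542963  0.6394645  -0.32313757  1.89346828  0.31373835  0.65815615
 -0.73466747]
(array([ 0.027 , -0.2474,  0.0469]), array([-0.0002,  0.0002,  0.0009]))
```

Request:
play_rows([
  [[-1,0.015,-0.15,0.025,0,0,0],[-1,0.027,-0.247,0.047,0,0,0],[-1,0.027,-0.247,0.047,0,0,0]],
])

```text
clock: 1.78
tool_pos: [0.5664, 0.0008, 0.1994]
eef_rot: [0.975, -0.224, -0.0, -0.001]
contact_force: [-1.5, 0.1, 1.0]
opening: 1.0
```

```bash
python3 - <<'E'
from h import *; from plant import get_state,vision
import cv2
s=get_state();print(yaw(s),s["clock"],s["tool_pos"],s["contact_force"])
m=vision.camera_model("wrist")
a=vision.snapshot("wrist")[:,:,::-1];cv2.imwrite("pics/w1.png",a)
a=vision.snapshot("top")[95:190,320:420,::-1];cv2.imwrite("pics/t1.png",cv2.resize(a,None,fx=6,fy=6,interpolation=cv2.INTER_CUBIC))
for p in [(.566,-.002,.132),(.566,-.002,.056),(.6137,.0973,.052),(.636,-.0103,.0405)]: print(proj(m,p))
np.save("mw1.npy",m,allow_pickle=True)
E
```

```text
-0.4518792966880846 1.775 [0.56644589 0.00078867 0.19936304] [-1.49756364  0.0775921   1.02586635]
[315.79826433 235.55156552]
[315.66953594 203.59293769]
[315.43861908  64.59133565]
[391.54805236 173.71187791]
```

View pics/w1.png

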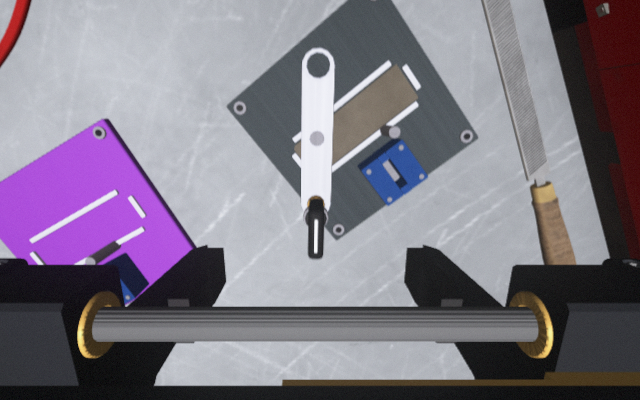

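View pics/t1.png

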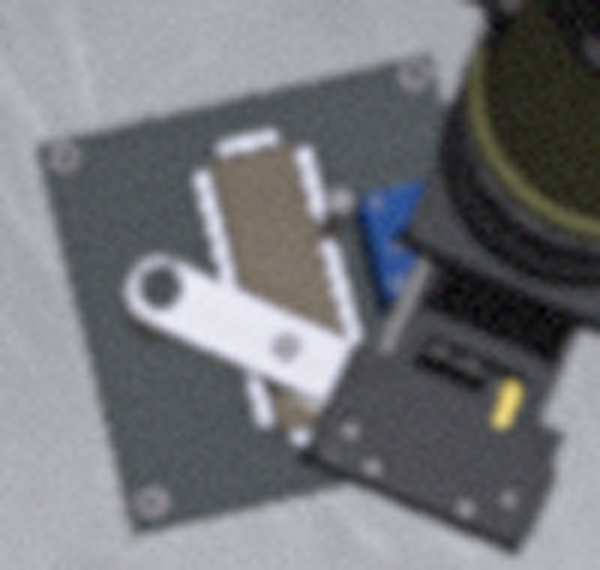

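```bash
python3 - <<'E'
from h import *
import cv2
m=np.load("mw1.npy",allow_pickle=True).item()
a=cv2.imread("pics/w1.png")
# plate screws etc: blue block mask & white line
b=a.astype(int)
blue=((b[:,:,0]>b[:,:,2]+50)&(b[:,:,0]>b[:,:,1]+25)).astype(np.uint8); blue[:,:340]=0
ys,xs=np.nonzero(blue);print("blue",xs.mean(),ys.mean(),cv2.minAreaRect(np.c_[xs,ys].astype(np.float32)))
w=(b.min(2)>140).astype(np.uint8); n,l,st,c=cv2.connectedComponentsWithStats(w[200:262,300:335]); print(st,c+[300,200])
cv2.imwrite("pics/w1c.png",cv2.resize(a[40:270,230:480],None,fx=2.4,fy=2.4,interpolation=cv2.INTER_CUBIC))
for n,p,z in [("pivot",(318,65),.052),("slot",(393,173),.0405),("cornerR",(478,137),.01),("cornerL",(227,106),.01),("cornerB",(337,240),.01),("wing",(316.5,236),.132)]: print(n,onz(m,*p,z))
E
```

```text
blue 394.34027777777777 172.4295634920635 ((394.6400146484375, 172.51998901367188), (46.399993896484375, 51.99999237060547), 53.13010025024414)
[[   5    0   30   59 1108]
 [   0    0   35   62  843]
 [  24    0    7   20   73]
 [  14   19    4   35  135]
 [  26   21    1    1    1]
 [  33   27    2    6   10]] [[318.74638989 224.77527076]
 [313.886121   239.31909846]
 [326.84931507 205.8630137 ]
 [315.48888889 235.88148148]
 [326.         221.        ]
 [333.6        229.5       ]]
pivot [0.61535359 0.09617619 0.052     ]
slot [ 0.63738538 -0.01026767  0.0405    ]
cornerR [ 0.72658846 -0.02128871  0.01      ]
cornerL [0.52753496 0.10592764 0.01      ]
cornerB [ 0.56344717 -0.05798451  0.01      ]
wing [ 0.56626741 -0.00246374  0.132     ]
```

View pics/w1c.png

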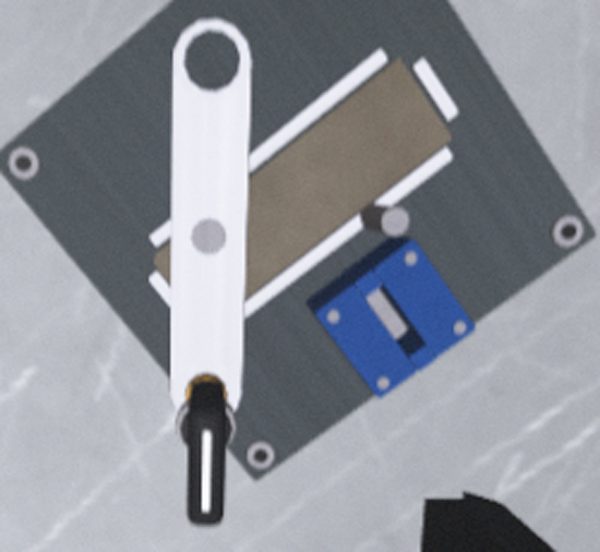

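```bash
python3 - <<'E'
from h import *; from plant import get_state
s=get_state();print(s["contact_force"],s["clock"],s["tool_pos"],yaw(s));print(rows((.5663,-.0022,.119),-.458,s))
E
```

```text
[-0.69158704 -0.2791965   0.48593275] 1.875 [ 0.56520074 -0.0032288   0.19969865] -0.45687182618317856
(array([ 0.0021, -0.005 ,  0.269 ]), array([0.0004, 0.0004, 0.0004]))
```

Request:
play_rows([
  [[-1,0.002,-0.005,0.1,0,0,0],[-1,0.002,-0.005,0.2,0,0,0],[-1,0.002,-0.005,0.269,0,0,0],[-1,0.002,-0.005,0.269,0,0,0]],
])

```text
clock: 2.38
tool_pos: [0.5646, -0.0045, 0.1181]
eef_rot: [0.974, -0.228, -0.002, 0.002]
contact_force: [-0.9, -0.1, -0.2]
opening: 0.995
```

```bash
python3 - <<'E'
from h import *; from plant import get_state,vision
import cv2
s=get_state();print(yaw(s),s["clock"],s["tool_pos"],s["contact_force"])
a=vision.snapshot("wrist")[:,:,::-1];cv2.imwrite("pics/w2.png",a)
E
```

```text
-0.4593508598554787 2.375 [ 0.56456145 -0.00453808  0.11806315] [-0.8761824  -0.0616648  -0.23736919]
```

View pics/w2.png

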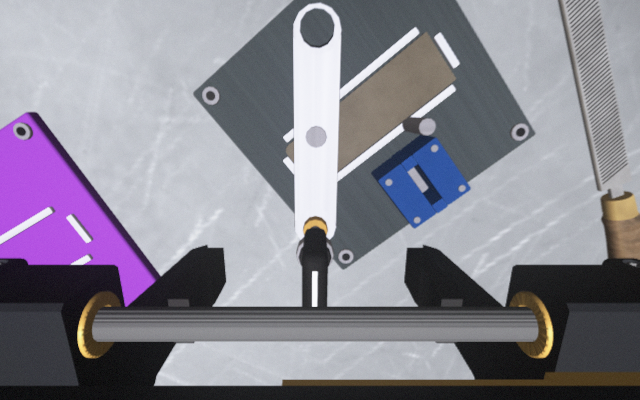

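Request:
play_rows([
  [[0.5,0.005,-0.006,0,0,0,0],[0.8,0.005,-0.006,0,0,0,0],[1,0.005,-0.006,0,0,0,0],[1,0.005,-0.006,0,0,0,0],[1,0.005,-0.006,0,0,0,0]],
], force=15)

```text
clock: 3.05
tool_pos: [0.5677, -0.003, 0.1191]
eef_rot: [0.974, -0.227, -0.001, 0.001]
contact_force: [-0.9, -0.4, -0.4]
opening: 0.457
```

```bash
python3 - <<'E'
from h import *; from plant import get_state
s=get_state();print(s["opening"],s["contact_force"],s["clock"],s["tool_pos"],yaw(s))
E
```

```text
0.457224677841372 [-0.87823945 -0.38523928 -0.36666284] 3.05 [ 0.56765021 -0.00303194  0.11913404] -0.45893743306285023
```

Request:
play_rows([
  [[1,0,0,0,0,0,0],[1,0,0,0,0,0,0],[1,0,0,0,0,0,0],[1,0,0,0,0,0,0],[1,0,0,0,0,0,0]],
], force=15)

```text
clock: 3.68
tool_pos: [0.5675, -0.003, 0.1191]
eef_rot: [0.974, -0.227, -0.001, 0.001]
contact_force: [-0.6, -0.3, -1.1]
opening: 0.11
```

```bash
python3 - <<'E'
from h import *; from plant import get_state
s=get_state();print(s["opening"],s["contact_force"],s["clock"],s["tool_pos"],yaw(s))
E
```

```text
0.11018346420864598 [-0.57380136 -0.28514571 -1.06818456] 3.675 [ 0.56753551 -0.00299353  0.11908083] -0.4588999855895483
```

```bash
python3 - <<'E'
from h import *; from plant import get_state
s=get_state(); P=np.array([.6149,.0968]); t=s["tool_pos"]; v=t[:2]-P; y=yaw(s)
for a in (.09,.19,.29,.39,.49):
    c,q=np.cos(a),np.sin(a); p=P+[c*v[0]-q*v[1],q*v[0]+c*v[1]]
    print(a,rows((*p,t[2]),y+a,s))
E
```

```text
0.09 (array([ 0.0331, -0.002 , -0.0001]), array([ 0.0009,  0.0007, -0.0286]))
0.19 (array([ 0.0694, -0.0077, -0.0002]), array([ 0.0009,  0.0008, -0.0605]))
0.29 (array([ 0.105 , -0.017 , -0.0003]), array([ 0.0008,  0.0008, -0.0923]))
0.39 (array([ 0.1395, -0.0299, -0.0004]), array([ 0.0008,  0.0009, -0.1241]))
0.49 (array([ 0.1726, -0.0461, -0.0005]), array([ 0.0007,  0.0009, -0.156 ]))
```

Request:
play_rows([
  [[1,0.033,-0.002,0,0,0,-0.0286],[1,0.0694,-0.0077,0,0,0,-0.0605],[1,0.105,-0.017,0,0,0,-0.0923],[1,0.1395,-0.03,0,0,0,-0.124],[1,0.1726,-0.046,0,0,0,-0.156]],
])

```text
clock: 4.3
tool_pos: [0.6204, -0.0138, 0.1191]
eef_rot: [1.0, 0.017, -0.002, 0.001]
contact_force: [-1.3, 0.7, 1.4]
opening: 0.114
```

```bash
python3 - <<'E'
from h import *; from plant import get_state,vision
import cv2
s=get_state(); P=np.array([.6149,.0968]); t=s["tool_pos"]; v=t[:2]-P; y=yaw(s)
print(s["contact_force"],s["moment"],t,y,s["opening"],"ang",np.arctan2(v[1],v[0])+1.3628,np.hypot(*v))
a=vision.snapshot("wrist")[:,:,::-1];cv2.imwrite("pics/w3.png",a)
E
```

```text
[-1.25640084  0.69899106  1.44350844] [ 0.07202985 -0.04160118  0.00649294] [ 0.62039626 -0.01383107  0.11909361] 0.03426042956528618 0.1136856983342428 ang -0.15835616346575976 0.11076751503974117
```

View pics/w3.png

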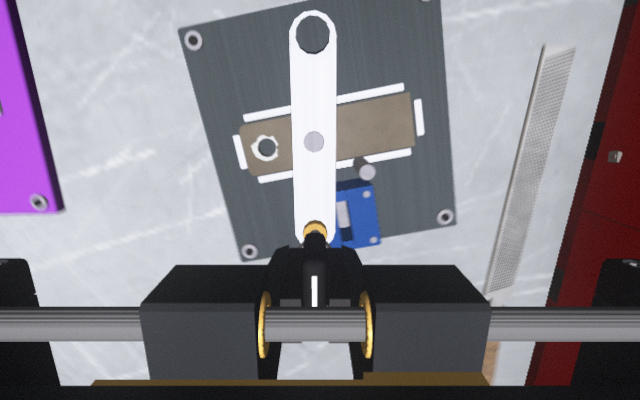

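```bash
python3 - <<'E'
from h import *; from plant import get_state
s=get_state(); P=np.array([.6149,.0968]); t=s["tool_pos"]; v=t[:2]-P; y=yaw(s); print(t,y,s["contact_force"])
for a in (.06,.12,.14,.16,.18):
    c,q=np.cos(a),np.sin(a); p=P+[c*v[0]-q*v[1],q*v[0]+c*v[1]]
    print(a,rows((*p,.1191),y+a,s))
E
```

```text
[ 0.62213811 -0.01363989  0.1191148 ] 0.03655154267125801 [ 1.78799001  0.12121007 -0.22098321]
0.06 (array([ 0.0221, -0.0013,  0.    ]), array([ 0.0003,  0.0002, -0.0191]))
0.12 (array([ 0.0441, -0.0039,  0.    ]), array([ 0.0003,  0.0003, -0.0382]))
0.14 (array([ 0.0514, -0.0051,  0.    ]), array([ 0.0003,  0.0003, -0.0446]))
0.16 (array([ 0.0586, -0.0064,  0.    ]), array([ 0.0003,  0.0003, -0.0509]))
0.18 (array([ 0.0658, -0.0079, -0.    ]), array([ 0.0003,  0.0003, -0.0573]))
```

Request:
play_rows([
  [[1,0.022,-0.0013,0,0,0,-0.019],[1,0.036,-0.003,0,0,0,-0.032],[1,0.044,-0.004,0,0,0,-0.038],[1,0.044,-0.004,0,0,0,-0.038]],
])

```text
clock: 4.85
tool_pos: [0.6354, -0.012, 0.1191]
eef_rot: [0.997, 0.078, -0.0, 0.0]
contact_force: [0.5, -0.7, -0.3]
opening: 0.113
```

```bash
cat > st.py <<'E'
from h import *; from plant import get_state
s=get_state(); P=np.array([.6149,.0968]); t=s["tool_pos"]; v=t[:2]-P; y=yaw(s); 
print(s["clock"],t,"yaw",y,"F",s["contact_force"],"Ft",Ro.from_quat(s["eef_rot"]).inv().apply(s["contact_force"]),"M",s["moment"],"op",s["opening"],"ang",np.arctan2(v[1],v[0])+1.3628,np.hypot(*v))
E
python3 st.py
```

```text
4.85 [ 0.63536314 -0.0119963   0.11911475] yaw 0.15543584241654215 F [ 0.51679624 -0.69833467 -0.3468813 ] Ft [0.40265686 0.76959665 0.34736833] M [-0.09560803 -0.19068992  0.01471374] op 0.11342027028118229 ang -0.02208164670599455 0.11070399219778
```

Request:
play_rows([
  [[1,0.004,0,0,0,0,-0.004],[1,0.008,-0.0005,0,0,0,-0.008],[1,0.008,-0.0005,0,0,0,-0.008]],
])

```text
clock: 5.22
tool_pos: [0.6378, -0.0115, 0.1191]
eef_rot: [0.996, 0.09, -0.0, 0.001]
contact_force: [0.1, 0.1, 0.6]
opening: 0.111
```

```bash
python3 st.py; python3 - <<'E'
from plant import vision
import cv2
a=vision.snapshot("wrist")[:,:,::-1];cv2.imwrite("pics/w4.png",cv2.resize(a[0:300,150:500],None,fx=2,fy=2))
E
python3 st.py
```

```text
5.225 [ 0.63778394 -0.01152977  0.11909163] yaw 0.18059323253790147 F [0.10975197 0.11948051 0.64956904] Ft [ 0.12908692 -0.09717334 -0.64973451] M [-0.15619061 -0.13711585 -0.02659113] op 0.11112044462310287 ang 0.00018638959148109535 0.11072042766542962
5.275 [ 0.63776393 -0.0115423   0.11907494] yaw 0.18042675912625297 F [ 0.38000904 -0.73025242  0.60061253] Ft [ 0.24248738  0.78717619 -0.59997033] M [-0.1303168  -0.10214704  0.03596711] op 0.1132975623780841 ang -1.3860647227748046e-05 0.11072856074750102
```

View pics/w4.png

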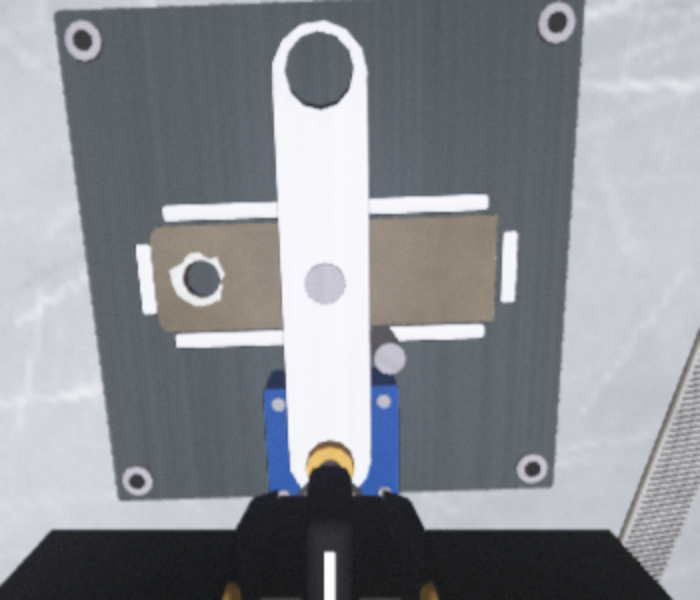

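Request:
play_rows([
  [[1,0.004,0,0,0,0,-0.004],[1,0.008,-0.0005,0,0,0,-0.007],[1,0.008,-0.0005,0,0,0,-0.007]],
])

```text
clock: 5.65
tool_pos: [0.639, -0.0113, 0.1188]
eef_rot: [0.995, 0.101, -0.001, 0.001]
contact_force: [-4.2, -1.4, 2.7]
opening: 0.116
```

```bash
python3 st.py
```

```text
5.65 [ 0.63899836 -0.01129644  0.11880978] yaw 0.2025393977107519 F [-4.1898725  -1.36071951  2.7396614 ] Ft [-4.38650383  0.49349956 -2.72532129] M [-0.25096918  0.78338478 -0.00407825] op 0.11571680283625377 ang 0.011350657734332747 0.11075004121024315
```

Request:
play_rows([
  [[1,0.0015,0,0,0,0,-0.0005],[1,0.0015,0,0,0,0,-0.0005]],
])

```text
clock: 5.9
tool_pos: [0.639, -0.0113, 0.1187]
eef_rot: [0.995, 0.102, -0.002, 0.001]
contact_force: [-3.4, -0.8, 1.8]
opening: 0.115
```

```bash
python3 st.py; python3 - <<'E'
from plant import vision
import cv2
a=vision.snapshot("wrist")[:,:,::-1];cv2.imwrite("pics/w5.png",cv2.resize(a[0:300,150:500],None,fx=2,fy=2))
E
python3 st.py
```

```text
5.9 [ 0.63900836 -0.01127025  0.11868408] yaw 0.20409423626134512 F [-3.39552422 -0.78218501  1.82346662] Ft [-3.49107469  0.07998799 -1.80898537] M [-0.27761599  0.66192276 -0.03306401] op 0.11478499511155918 ang 0.011490333665829189 0.11072665036069279
5.95 [ 0.63902493 -0.01130852  0.11868883] yaw 0.20408241392255194 F [-4.38336563 -0.8941233   2.18055433] Ft [-4.48246647 -0.00999112 -2.16230487] M [-0.22335306  0.74219116 -0.05076567] op 0.11030195571684294 ang 0.011561055144800436 0.11076760875693765
```

View pics/w5.png

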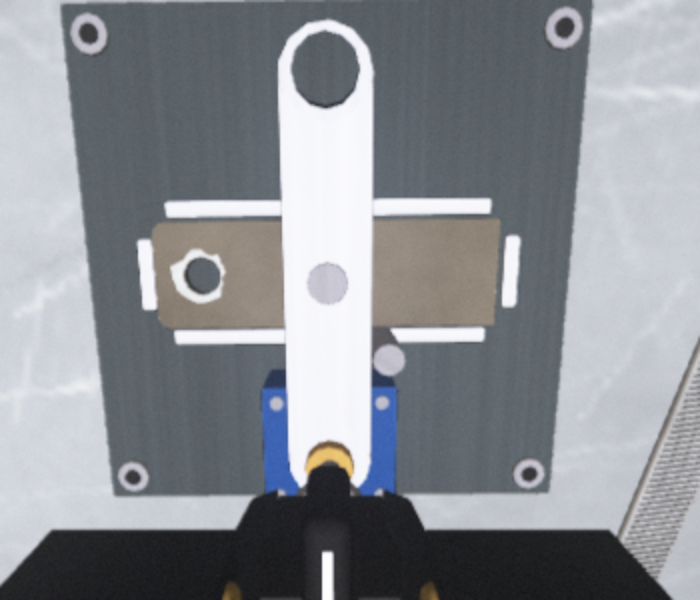

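Request:
play_rows([
  [[1,0.0005,0,0.01,0,0,-0.0005],[1,0.0005,0,0.02,0,0,-0.0005],[1,0.0005,0,0.03,0,0,-0.0005],[1,0.0005,0,0.03,0,0,-0.0005]],
])

```text
clock: 6.45
tool_pos: [0.6391, -0.0113, 0.1095]
eef_rot: [0.995, 0.103, -0.002, 0.001]
contact_force: [-4.1, 0.3, 4.5]
opening: 0.116
```

```bash
python3 st.py
```

```text
6.45 [ 0.63905327 -0.01128782  0.10946184] yaw 0.2056462981324856 F [-4.05797386  0.34472845  4.51356824] Ft [-3.92185279 -1.16047352 -4.49785057] M [-0.23927238  0.76401833  0.00196884] op 0.11593006075314924 ang 0.011851558543627183 0.11075359359479482
```

Request:
play_rows([
  [[1,-0.0005,0,0.008,0,0,0],[1,-0.0005,0,0.016,0,0,0],[1,-0.0005,0,0.021,0,0,0],[1,-0.0005,0,0.021,0,0,0]],
])

```text
clock: 6.95
tool_pos: [0.639, -0.0113, 0.1031]
eef_rot: [0.995, 0.103, -0.002, 0.001]
contact_force: [-3.8, -1.4, 4.5]
opening: 0.108
```

```bash
python3 st.py
```

```text
6.95 [ 0.63901011 -0.01129069  0.10314707] yaw 0.2056631956581253 F [-3.83811793 -1.38605436  4.47901884] Ft [-4.05887844  0.57845468 -4.46147976] M [-0.27564714  0.75810324 -0.03876341] op 0.10807709337922222 ang 0.011465581018900828 0.11074698908459933
```

Request:
play_rows([
  [[1,-0.001,0,0.0033,0,0,0],[1,-0.001,0,0.0033,0,0,0]],
])

```text
clock: 7.2
tool_pos: [0.639, -0.0113, 0.1023]
eef_rot: [0.995, 0.103, -0.002, 0.001]
contact_force: [-3.6, -0.8, 4.7]
opening: 0.114
```

Request:
play_rows([
  [[1,0,0,0.0033,0,0,0],[1,0,0,0.0033,0,0,0]],
])

```text
clock: 7.45
tool_pos: [0.639, -0.0113, 0.1012]
eef_rot: [0.995, 0.103, -0.002, 0.001]
contact_force: [-3.3, -1.1, 4.8]
opening: 0.111
```

Request:
play_rows([
  [[1,0,0,0.0033,0,0,0],[1,0,0,0.0033,0,0,0]],
])

```text
clock: 7.7
tool_pos: [0.639, -0.0113, 0.1003]
eef_rot: [0.995, 0.103, -0.002, 0.001]
contact_force: [-3.5, -0.9, 5.3]
opening: 0.114
```

Request:
play_rows([
  [[1,0,0,0.0033,0,0,0],[1,0,0,0.0033,0,0,0]],
])

```text
clock: 7.95
tool_pos: [0.639, -0.0113, 0.0993]
eef_rot: [0.995, 0.103, -0.002, 0.001]
contact_force: [-3.5, -1.1, 4.6]
opening: 0.115
```

Request:
play_rows([
  [[1,0,0,0.0033,0,0,0],[1,0,0,0.0033,0,0,0]],
])

```text
clock: 8.2
tool_pos: [0.6389, -0.0114, 0.0984]
eef_rot: [0.995, 0.103, -0.002, 0.001]
contact_force: [-4.4, -1.5, 5.2]
opening: 0.111
```

Request:
play_rows([
  [[1,0,0,0.0033,0,0,0],[1,0,0,0.0033,0,0,0]],
])

```text
clock: 8.45
tool_pos: [0.639, -0.0113, 0.0975]
eef_rot: [0.995, 0.103, -0.002, 0.001]
contact_force: [-3.9, -0.9, 5.4]
opening: 0.113
```

Request:
play_rows([
  [[1,0,0,0.0033,0,0,0],[1,0,0,0.0033,0,0,0]],
])

```text
clock: 8.7
tool_pos: [0.639, -0.0113, 0.0966]
eef_rot: [0.995, 0.103, -0.002, 0.001]
contact_force: [-3.9, -1.2, 5.9]
opening: 0.111
```

Request:
play_rows([
  [[1,0,0,0.0033,0,0,0],[1,0,0,0.0033,0,0,0]],
])

```text
clock: 8.95
tool_pos: [0.639, -0.0113, 0.0957]
eef_rot: [0.995, 0.103, -0.002, 0.001]
contact_force: [-3.6, -1.1, 5.6]
opening: 0.11
```

Request:
play_rows([
  [[1,0,0,0.0033,0,0,0],[1,0,0,0.0033,0,0,0]],
])

```text
clock: 9.2
tool_pos: [0.639, -0.0113, 0.0949]
eef_rot: [0.995, 0.103, -0.002, 0.001]
contact_force: [-4.1, -0.2, 5.1]
opening: 0.111
```

Request:
play_rows([
  [[1,0,0,0.0033,0,0,0],[1,0,0,0.0033,0,0,0]],
])

```text
clock: 9.45
tool_pos: [0.639, -0.0113, 0.094]
eef_rot: [0.995, 0.103, -0.002, 0.001]
contact_force: [-3.4, -1.1, 6.2]
opening: 0.109
```

Request:
play_rows([
  [[1,0,0,0.0033,0,0,0],[1,0,0,0.0033,0,0,0]],
])

```text
clock: 9.7
tool_pos: [0.639, -0.0113, 0.0932]
eef_rot: [0.995, 0.103, -0.002, 0.001]
contact_force: [-3.9, -1.2, 5.8]
opening: 0.108
```

Request:
play_rows([
  [[1,0,0,0.0033,0,0,0],[1,0,0,0.0033,0,0,0]],
])

```text
clock: 9.95
tool_pos: [0.639, -0.0113, 0.0929]
eef_rot: [0.995, 0.103, -0.002, 0.001]
contact_force: [-4.9, -0.4, 9.6]
opening: 0.113
```

Request:
play_rows([
  [[1,0,0,0,0,0,0],[1,0,0,0,0,0,0]],
], force=35)

```text
clock: 10.2
tool_pos: [0.639, -0.0113, 0.0932]
eef_rot: [0.995, 0.103, -0.001, 0.001]
contact_force: [-3.8, -1.4, 7.3]
opening: 0.112
```

```bash
python3 st.py
```

```text
10.2 [ 0.63902195 -0.01125128  0.09317459] yaw 0.20551178658110733 F [-3.81675747 -1.36243919  7.29802813] Ft [-4.03724173  0.56844921 -7.28441058] M [-0.24427809  0.81388588 -0.00142888] op 0.11183080016572328 ang 0.011647426306979014 0.11071110318848215
```

Request:
play_rows([
  [[1,0,0,0.0033,0,0,0],[1,0,0,0.0053,0,0,0],[1,0,0,0.0053,0,0,0]],
])

```text
clock: 10.58
tool_pos: [0.6391, -0.0113, 0.0926]
eef_rot: [0.995, 0.103, -0.001, 0.001]
contact_force: [-5.8, -1.0, 11.5]
opening: 0.107
```

```bash
python3 st.py
```

```text
10.575 [ 0.6390698  -0.0112628   0.09262662] yaw 0.2054214931693836 F [-5.83599585 -0.96557134 11.53086256] Ft [ -5.94316856  -0.21858972 -11.51446625] M [-0.23804173  1.15176874  0.01446101] op 0.10671973495139032 ang 0.012046537990461959 0.11073277726832112
```

Request:
play_rows([
  [[1,-0.001,0,0.0052,0,0,0],[1,-0.0015,0,0.0067,0,0,0],[1,-0.0015,0,0.0067,0,0,0]],
])

```text
clock: 10.95
tool_pos: [0.6391, -0.0112, 0.0923]
eef_rot: [0.995, 0.103, -0.001, 0.002]
contact_force: [-5.9, -1.4, 15.4]
opening: 0.109
```

```bash
python3 st.py
```

```text
10.95 [ 0.6390537  -0.01123613  0.09232864] yaw 0.20538111337034753 F [-5.88741158 -1.38744495 15.35797174] Ft [ -6.07151193   0.20254735 -15.34762627] M [-0.29373999  1.27895313  0.02628026] op 0.10864312046053051 ang 0.011957151074927008 0.1107032357184421
```

Request:
play_rows([
  [[1,-0.004,0,0.007,0,0,0],[1,-0.004,0,0.008,0,0,0],[1,-0.004,0,0.008,0,0,0]],
])

```text
clock: 11.32
tool_pos: [0.6389, -0.0112, 0.0921]
eef_rot: [0.995, 0.102, 0.001, 0.002]
contact_force: [-5.6, -1.2, 17.3]
opening: 0.111
```

```bash
python3 st.py
```

```text
11.325 [ 0.63891049 -0.01124586  0.09210079] yaw 0.20519950824812896 F [-5.57679156 -1.1834053  17.27900847] Ft [ -5.68369864   0.08400698 -17.284493  ] M [-0.34367205  1.28826548 -0.01522929] op 0.11135391630455746 ang 0.010675231180396372 0.11068157732196184
```

Request:
play_rows([
  [[1,-0.004,0,0.008,0,0,0.02],[1,-0.004,0,0.008,0,0,0.04],[1,-0.004,0,0.008,0,0,0.04]],
])

```text
clock: 11.7
tool_pos: [0.6389, -0.0112, 0.0921]
eef_rot: [0.999, 0.039, 0.002, 0.002]
contact_force: [-4.5, -0.4, 17.6]
opening: 0.107
```

```bash
python3 st.py
```

```text
11.7 [ 0.6388536  -0.01122365  0.0920754 ] yaw 0.07890586119853994 F [-4.53388558 -0.42823792 17.57751482] Ft [ -4.47661419   0.13873077 -17.59685235] M [-0.29384939  1.08304493 -0.0462494 ] op 0.10717497963081685 ang 0.010216854806302855 0.1106475660850909
```

Request:
play_rows([
  [[1,-0.004,0,0.008,0,0,0.03],[1,-0.004,0,0.008,0,0,0.06],[1,-0.004,0,0.008,0,0,0.1],[1,-0.004,0,0.008,0,0,0.1]],
])

```text
clock: 12.2
tool_pos: [0.6387, -0.0112, 0.092]
eef_rot: [0.993, -0.118, 0.004, 0.002]
contact_force: [-5.6, -1.8, 18.7]
opening: 0.105
```

```bash
python3 st.py
```

```text
12.2 [ 0.63868407 -0.0111896   0.09202818] yaw -0.23620208149686395 F [-5.59478587 -1.80083525 18.74191883] Ft [ -4.86528069   3.10507055 -18.77476334] M [-0.26642203  1.66726577 -0.00463426] op 0.10459458250234174 ang 0.008786758751782697 0.11057773849171335
```

```bash
cat > nx.py <<'E'
import sys; from h import *; from plant import get_state
s=get_state(); t=s["tool_pos"]; y=yaw(s)
dx,dz=float(sys.argv[1]),float(sys.argv[2])
for a in map(float,sys.argv[3:]): print(a,*rows(t+[dx,0,-dz],y-a,s))
E
python3 nx.py -0.002 0.0022 .12 .24 .36 .5
```

```text
0.12 [-0.0065  0.0015  0.0073] [ 0.0006 -0.0026  0.0382]
0.24 [-0.0065  0.0015  0.0073] [ 0.0004 -0.0027  0.0764]
0.36 [-0.0065  0.0015  0.0073] [ 0.0003 -0.0027  0.1146]
0.5 [-0.0065  0.0015  0.0073] [ 1.000e-04 -2.700e-03  1.592e-01]
```

Request:
play_rows([
  [[1,-0.0065,0.0015,0.0073,0,-0.002,0.038],[1,-0.0065,0.0015,0.0073,0,-0.0026,0.076],[1,-0.0065,0.0015,0.0073,0,-0.0026,0.115],[1,-0.0065,0.0015,0.0073,0,-0.0026,0.159],[1,-0.0065,0.0015,0.0073,0,-0.0026,0.159]],
])

```text
clock: 12.82
tool_pos: [0.6386, -0.0112, 0.0922]
eef_rot: [0.933, -0.36, 0.002, -0.0]
contact_force: [-4.8, -1.5, 17.1]
opening: 0.112
```

```bash
python3 st.py; python3 nx.py -0.001 0.0022 .12 .24 .36 .5
```

```text
12.825 [ 0.63858905 -0.0112266   0.09219331] yaw -0.7367618069902417 F [-4.75426741 -1.5131428  17.12887108] Ft [ -2.43076863   4.27569875 -17.14936292] M [-0.4252589   0.91553674  0.04438622] op 0.11172015057554247 ang 0.00787578015400614 0.110593474589413
0.12 [-0.0025  0.0023  0.0073] [-0.0008 -0.0013  0.0382]
0.24 [-0.0025  0.0023  0.0073] [-0.0009 -0.0013  0.0764]
0.36 [-0.0025  0.0023  0.0073] [-0.001  -0.0012  0.1146]
0.5 [-0.0025  0.0023  0.0073] [-0.0011 -0.0012  0.1592]
```

Request:
play_rows([
  [[1,-0.003,0.0028,0.0075,-0.001,-0.001,0.038],[1,-0.003,0.0028,0.0075,-0.001,-0.001,0.076],[1,-0.003,0.0028,0.0075,-0.001,-0.001,0.115],[1,-0.003,0.0028,0.0075,-0.001,-0.001,0.159],[1,-0.003,0.0028,0.0075,-0.001,-0.001,0.159]],
])

```text
clock: 13.45
tool_pos: [0.6386, -0.0111, 0.0922]
eef_rot: [0.815, -0.58, 0.002, -0.001]
contact_force: [-5.8, -1.5, 17.0]
opening: 0.107
```

```bash
python3 st.py; python3 nx.py -0.001 0.0022 .1 .13
```

```text
13.45 [ 0.63864512 -0.01114272  0.09215962] yaw -1.236827841430459 F [-5.79820316 -1.5105665  16.9917944 ] Ft [ -0.43919601   5.91945477 -17.0114435 ] M [-0.33482539  1.1815609  -0.0081171 ] op 0.10656925564362935 ang 0.008533836019992691 0.11052358107065914
0.1 [-0.0011  0.0032  0.0073] [-0.001  -0.0006  0.0318]
0.13 [-0.0011  0.0032  0.0073] [-0.001  -0.0006  0.0414]
```

Request:
play_rows([
  [[1,-0.0015,0.004,0.0073,-0.001,-0.0006,0.02],[1,-0.0015,0.004,0.0073,-0.001,-0.0006,0.041],[1,-0.0015,0.004,0.0073,-0.001,-0.0006,0.041]],
])

```text
clock: 13.82
tool_pos: [0.6386, -0.0112, 0.0921]
eef_rot: [0.776, -0.631, 0.001, -0.001]
contact_force: [-5.5, -0.5, 18.6]
opening: 0.112
```

```bash
python3 st.py; python3 nx.py 0 -0.003 0
```

```text
13.825 [ 0.63861325 -0.01120436  0.09212812] yaw -1.3658317130880135 F [-5.46727574 -0.52118313 18.59445289] Ft [ -0.58356826   5.40248664 -18.6115287 ] M [-0.13058327  1.26270847  0.02719891] op 0.11180436837944874 ang 0.008132602731637961 0.11057693875591842
0.0 [ 0.   -0.   -0.01] [-0.001  -0.0003  0.    ]
```

Request:
play_rows([
  [[1,0,0.002,0,0,0,0],[1,0,0.002,-0.003,0,0,0],[1,0,0.002,-0.0065,0,0,0],[1,0,0.002,-0.0065,0,0,0]],
])

```text
clock: 14.32
tool_pos: [0.6385, -0.0112, 0.0945]
eef_rot: [0.776, -0.631, 0.002, -0.001]
contact_force: [-3.3, -0.4, 5.5]
opening: 0.106
```

```bash
python3 st.py
```

```text
14.325 [ 0.63845602 -0.01122182  0.09449894] yaw -1.365202141122769 F [-3.32012977 -0.43898613  5.49506599] Ft [-0.24119021  3.31758115 -5.50882958] M [-0.07295898  0.80386433  0.0330794 ] op 0.10551280247313873 ang 0.0067097383089831375 0.1105603885862713
```

Rise a little more in small steps to feel the notch.

Request:
play_rows([
  [[1,0,0.002,-0.0035,0,0,0],[1,0,0.002,-0.0035,0,0,0]],
])

```text
clock: 14.58
tool_pos: [0.6383, -0.0112, 0.0952]
eef_rot: [0.776, -0.631, 0.002, -0.001]
contact_force: [-0.9, -1.3, -0.2]
opening: 0.106
```

```bash
python3 st.py
```

```text
14.575 [ 0.63827737 -0.0112205   0.09519021] yaw -1.3646972565114932 F [-0.92055787 -1.34973628 -0.17334438] Ft [1.13254615 1.1781188  0.16922881] M [-0.03102877  0.2864983   0.02907352] op 0.10639857019180379 ang 0.005132913720996557 0.11052117443185458
```

Request:
play_rows([
  [[0.6,0,0,0,0,0,0],[0.2,0,0,0,0,0,0],[0,0,0,0,0,0,0],[0,0,0,0,0,0,0]],
])

```text
clock: 15.08
tool_pos: [0.6385, -0.0111, 0.0952]
eef_rot: [0.776, -0.631, 0.002, -0.002]
contact_force: [-0.8, -0.6, 0.5]
opening: 0.497
```

```bash
python3 st.py
```

```text
15.075 [ 0.63847512 -0.01112974  0.09524544] yaw -1.364668164018711 F [-0.84651666 -0.58732005  0.48246883] Ft [ 0.40227816  0.94624934 -0.48692497] M [-0.00609821  0.01522284 -0.01706705] op 0.49707513724741675 ang 0.007056217540549081 0.11047450373226574
```

Now free of the wing; rise straight up.

Request:
play_rows([
  [[0,0,0,-0.08,0,0,0],[0,0,0,-0.2,0,0,0],[0,0,0,-0.35,0,0,0],[0,0,0,-0.45,0,0,0],[0,0,0,-0.45,0,0,0]],
])

```text
clock: 15.7
tool_pos: [0.6394, -0.0111, 0.2329]
eef_rot: [0.776, -0.631, 0.004, -0.004]
contact_force: [-0.0, -0.2, -0.9]
opening: 0.501
```

```bash
python3 st.py; python3 - <<'E'
from h import *
from plant import vision
import cv2
m=vision.camera_model("wrist");np.save("mw6.npy",m,allow_pickle=True)
a=vision.snapshot("wrist")[:,:,::-1];cv2.imwrite("pics/w6.png",a)
a=vision.snapshot("scene")[130:210,265:365,::-1];cv2.imwrite("pics/s6.png",cv2.resize(a,None,fx=7,fy=7,interpolation=cv2.INTER_CUBIC))
E
```

```text
15.7 [ 0.63940625 -0.01110794  0.23291048] yaw -1.3648636638505909 F [-0.01290441 -0.18282174 -0.93744016] Ft [0.17409117 0.06032329 0.93725009] M [0.03961593 0.04130593 0.03638571] op 0.500551493825855 ang 0.015319192212500221 0.11065568462500008
```

View pics/w6.png

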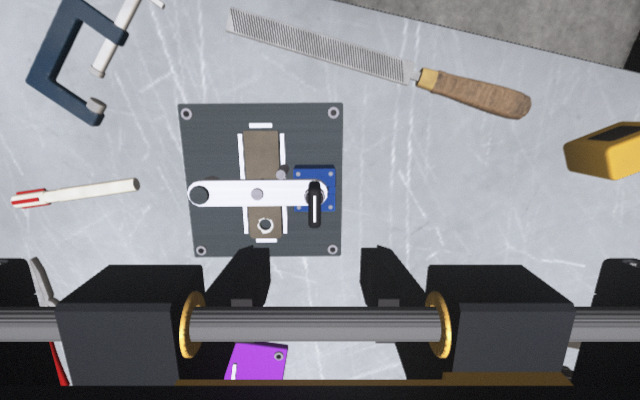

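View pics/s6.png

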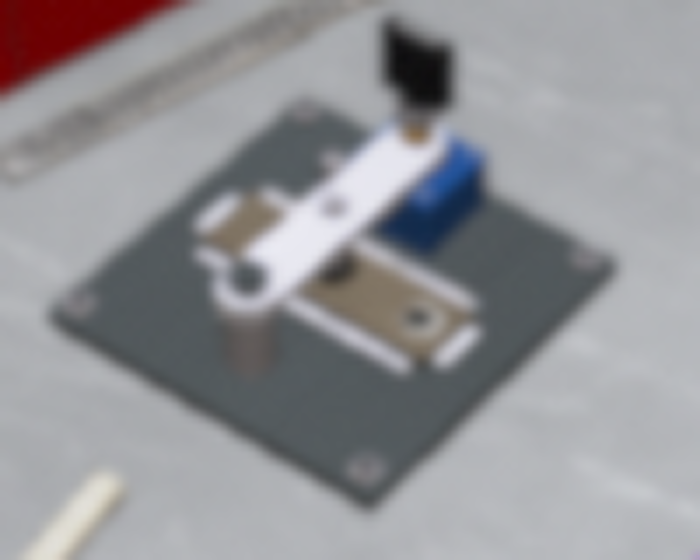

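```bash
python3 - <<'E'
from h import *
from plant import vision
import cv2
ms=vision.camera_model("scene"); m=np.load("mw6.npy",allow_pickle=True).item()
for z in (.132,.108):
    u=proj(ms,(.6385,-.0112,z)); print(z,"scene crop",(u-[265,130])*7, "wrist",proj(m,(.6385,-.0112,z)))
print(tri(ray(ms,265+420/7,130+38/7),ray(m,314.5,208)))
a=cv2.imread("pics/w6.png");cv2.imwrite("pics/w6c.png",cv2.resize(a[95:265,170:350],None,fx=3.4,fy=3.4,interpolation=cv2.INTER_CUBIC))
E
```

```text
0.132 scene crop [415.52209405 -19.12417895] wrist [314.47708758 217.76225141]
0.108 scene crop [414.75424411  27.95282052] wrist [314.43748242 208.79642345]
(array([ 0.63731269, -0.01206165,  0.1028528 ]), np.float64(0.0015273005589264007))
```

View pics/w6c.png

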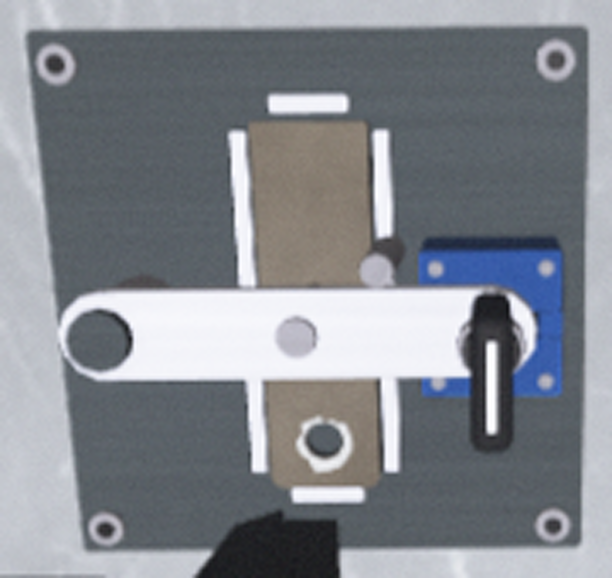

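The wing sits about 24 mm lower than at the start and stands square to the bar. The bar rests against its pin and the strip is in its nest. I'm handing the job in.

```bash
python3 -c "
from plant import r
print(r.finish_job())"
```

```text
the job is handed in; nothing more can be done
None
```

The job is handed in at about 16 s on the robot clock, and my last checks indicate the bar is home and the stud is caught. No verdict was reported.

**What I did**
- I gripped the wing and swung the bar about 0.67 rad to its stop pin, which I felt as roughly 4 N sideways.
- I pressed the stud down and felt the leaf spring about 26 mm down.
- I held the stud against the leaf spring with about 17–18.7 N at the tool. By my estimate about 10–12 N of that was on the leaf spring and the rest was the stud's own light return spring.
- I turned the wing 1.57 rad clockwise and felt no turning resistance.
- I let it rise 3 mm, and the spring load dropped from 5.5 N to about 0 N, so the notch is holding it. Then I let go and lifted clear.

**Last checks**
- **Bar:** it rests against its pin.
- **Wing:** it stands square to the bar, with its top about 103–108 mm above the table against 132 mm at the start. The two-view measurement gave 103 mm and the tool height implies 108 mm; either way the stud is well past the 13 mm needed.
- **Strip and other objects:** the strip is in its nest. The arm went near neither the mug nor the marker.
- **Gripper:** it is about 140 mm above where it let go of the wing and touches nothing.

**Off from expectation**
- While pressing, a sideways force of 4–6 N against the stop pin stayed on although I backed the tool off. It was gone after release.
- The first camera estimates of the pivot and of the home angle were off by about 1–4 mm and 0.01–0.03 rad, so I found the home position by feel.

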